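# Put the reservoir bottles into their colour-coded wells

## Robot

A 6-joint arm with a two-finger parallel gripper is mounted at the origin on the work surface. World frame = base frame: x ahead of the robot, y to its left, z up, the work surface at z = 0. Lengths are in m, angles in rad, forces in N, time in s.
With the tool pointing down it reaches from about 0.35 to 0.775 m from the base axis. Payload 7.3 kg.
Tool frame: the origin (TCP) lies at the centre of the arm's flange, where the gripper is bolted on; the fingertips stand 178 mm ahead of it and the grasp point (between the pads) lies 159 mm ahead of it; z points along the fingers, y is the line along which they close (so a half turn about z gives the same grasp; the last joint's range is limited). The gripper opens to 92 mm and grips with 3 to 60 N. Pads are 19 mm wide; open, the fingers measure 130 mm over their backs; the gripper's body (75 mm by 190 mm) begins 47 mm behind the grasp point.
Start: joints at [-1.352, 0.342, 1.524, -0, 1.275, -0.146], TCP at [0.187, -0.49, 0.405] pointing down, gripper open.
Joint ranges: [-2.53, 2.53], [-0.77, 2.02], [0.04, 2.7], [-1, 4.14], [0.28, 2.66], [-3.11, 3.11]. Speed limits (rad/s): [2.57, 2.57, 3.14, 3.14, 3.14, 3.14].

## Interface

Orientations are given as [roll, pitch, yaw] about the fixed x, y, z axes, in that order (R = Rz(yaw) Ry(pitch) Rx(roll)).
In Python, from cell import robot gives the robot as it stands.
- The arm moves only by the tool drive_effector, called after "Call:" in YAML: its name, and indented under it one key for each argument. Schema: {"type":"object","properties":{"plan":{"type":"array","items":{"type":"array","items":{"type":"number"},"minItems":6,"maxItems":6},"minItems":1,"maxItems":8},"aperture":{"type":"number"},"force":{"type":"number"},"only":{"type":"string"},"quiet":{"type":"boolean"},"lines":{"type":"string"}},"required":["plan"],"additionalProperties":false}. plan is a list of rows, 1 to 8 of them, each of 6 numbers: dx, dy, dz in m, then a rotation vector rx, ry, rz in rad; each row shifts and turns the commanded pose from where the row before left it, along the tool's axes as they then stand; what a row does not reach is not made up. A row lasts 1/12 s, in which the tool goes at most 0.0417 m and 0.125 rad, less where a joint would pass 70% of its speed; a pose out of reach is approached as far as the arm can. aperture is the finger opening in m, set as the call begins (left out keeps the last). The fingers move at their own pace and stop on an object; force is the grip in N (left out, the last holds). Time passes only in rows, so rows that do not move let the fingers close. The tool returns the time, the measured TCP pose, the force, the opening and the grip force at its end. only (a regular expression) keeps the lines of the reply that match it, lines (a string "A,B") keeps lines A to B, and quiet returns only ok. Input that does not fit is refused with a message, and nothing moves.
- robot.observe(): the state, without advancing time (a new reading comes with each control period).
- robot.read_camera(name): name is "scene" or "side" or "wrist"; returns a dict with "image" (480x640x3 uint8, red, green, blue), "fx", "fy", "cx", "cy" (pixels), "pose" (4x4, takes a point from camera to world coordinates). Camera axes: x right, y down, z forward; pixel columns grow to the right and rows downward; lengths in m; the calibration is good to about 2 mm. A picture is of the moment at which its call begins. There is no depth.
- robot.hand_in(): hands the job in; it is judged then, once.
The state is a dict: "time": time; "qpos": joint angles; "qvel": joint speeds; "joint_efforts": joint torques, N m; "tool_pos": TCP position; "tool_rot": TCP orientation; "contact_force": force on the tool from outside, world axes, zero at the start; "torque": the same for the moment, N m; "opening": finger opening in m; "grip_force": force on a finger pad.
Only numpy, scipy, OpenCV 4.12 (cv2) and the standard library are available. Lean on these libraries where they do the work, as an engineer would, in place of code of your own. Each camera call takes 0.05 s, during which the arm holds its last target. There are 200 camera calls.

## Task

The reservoir bottles for the flow setup were put back into the wrong wells after cleaning. Rearrange them so that every bottle, including the yellow-capped one still waiting on the bench, stands upright and fully down in the well whose collar has the colour of its cap; the one free well can serve as a parking place on the way. Keep the bottles upright, set them down rather than drop them, and leave the beaker and the flow sensor where they are.

Things in the scene. Friction and masses are not known exactly. Their poses are not given: they have to be found in the camera images.
- bottle_blue: glass reservoir bottle with a blue screw cap: glass 43 mm diameter to 68 mm height, then narrowing; cap 38 mm diameter, 80 to 106 mm above the foot, thin plug on it to 116 mm; 120 to 240 g. Take it by the cap from above. Origin: centre of its underside, z up along it. Starts in the well with the green collar.
- bottle_green: glass reservoir bottle with a green screw cap: glass 43 mm diameter to 68 mm height, then narrowing; cap 38 mm diameter, 80 to 106 mm above the foot, thin plug on it to 116 mm; 120 to 240 g. Take it by the cap from above. Origin: centre of its underside, z up along it. Starts in the well with the black collar.
- bottle_black: glass reservoir bottle with a black screw cap: glass 43 mm diameter to 68 mm height, then narrowing; cap 38 mm diameter, 80 to 106 mm above the foot, thin plug on it to 116 mm; 120 to 240 g. Take it by the cap from above. Origin: centre of its underside, z up along it. Starts in the well with the blue collar.
- bottle_yellow: glass reservoir bottle with a yellow screw cap: glass 43 mm diameter to 68 mm height, then narrowing; cap 38 mm diameter, 80 to 106 mm above the foot, thin plug on it to 116 mm; 120 to 240 g. Take it by the cap from above. Origin: centre of its underside, z up along it. Starts standing on the bench to the right of the holder.
- collar_blue: Blue funnel collar of one of four fixed wells in a straight row (any order), 92 mm apart, in an orange block. Well 53 mm diameter inside, flaring to a 68 mm mouth. Origin: centre of the well floor, where the bottle stands, 12 mm above the bench; z up, y along the row. Rim 40 mm, block top 30 mm above the origin. Starts with the black-capped bottle in it.
- collar_green: Green funnel collar of one of four fixed wells in a straight row (any order), 92 mm apart, in an orange block. Well 53 mm diameter inside, flaring to a 68 mm mouth. Origin: centre of the well floor, where the bottle stands, 12 mm above the bench; z up, y along the row. Rim 40 mm, block top 30 mm above the origin. Starts with the blue-capped bottle in it.
- collar_black: Black funnel collar of one of four fixed wells in a straight row (any order), 92 mm apart, in an orange block. Well 53 mm diameter inside, flaring to a 68 mm mouth. Origin: centre of the well floor, where the bottle stands, 12 mm above the bench; z up, y along the row. Rim 40 mm, block top 30 mm above the origin. Starts with the green-capped bottle in it.
- collar_yellow: Yellow funnel collar of one of four fixed wells in a straight row (any order), 92 mm apart, in an orange block. Well 53 mm diameter inside, flaring to a 68 mm mouth. Origin: centre of the well floor, where the bottle stands, 12 mm above the bench; z up, y along the row. Rim 40 mm, block top 30 mm above the origin. Starts empty.
- beaker: empty glass beaker, loose, 52 mm across the rim, 60 mm tall, standing on the bench to the left of the holder; bystander. Origin: centre of its underside.
- flow_sensor: black flow-sensor module, loose, 34 x 62 x 26 mm with a blue port 12 mm long at each end of its length (its y axis), lying on the bench beyond the holder; bystander. Origin: centre of its underside.

How it is judged:
At the end, for the whole second after the job is handed in: Each of the four bottles stands in the well whose collar has its cap's colour: its underside within 5 mm of the well floor in height, its axis within 9 mm of the well's, tilted less than 7 degrees, at rest (under 3 cm/s) and released (horizontal distance between bottle_blue and collar_blue below 0.009 m and z of bottle_blue in the frame of collar_blue between -0.005 and 0.005 m and angle between each of bottle_blue, bottle_green, bottle_black, bottle_yellow's own z axis and vertical below 0.12 rad and linear speed of each of bottle_blue, bottle_green, bottle_black, bottle_yellow below 0.03 m/s and horizontal distance between bottle_green and collar_green below 0.009 m and z of bottle_green in the frame of collar_green between -0.005 and 0.005 m and horizontal distance between bottle_black and collar_black below 0.009 m and z of bottle_black in the frame of collar_black between -0.005 and 0.005 m and horizontal distance between bottle_yellow and collar_yellow below 0.009 m and z of bottle_yellow in the frame of collar_yellow between -0.005 and 0.005 m); the robot touches nothing.
It fails at once if a bottle was tipped more than 35 degrees (angle between any of bottle_blue, bottle_green, bottle_black, bottle_yellow's own z axis and vertical above 0.61 rad).
It fails at once if a bottle was dropped (fell freely from more than about 2 cm) ((contact force between bottle_blue and anything else below 0.02 N and linear speed of bottle_blue above 0.65 m/s) or (contact force between bottle_green and anything else below 0.02 N and linear speed of bottle_green above 0.65 m/s) or (contact force between bottle_black and anything else below 0.02 N and linear speed of bottle_black above 0.65 m/s) or (contact force between bottle_yellow and anything else below 0.02 N and linear speed of bottle_yellow above 0.65 m/s)).
It fails at once if the beaker was pushed more than 3 cm from its place or knocked over (distance of beaker from where it was at the start of the episode above 0.03 m or angle between beaker's own z axis and vertical above 0.6 rad).
It fails at once if the flow sensor was pushed more than 3 cm from its place (distance of flow_sensor from where it was at the start of the episode above 0.03 m).
It also fails if it takes over 102 s, if anything falls off the work surface, if the arm or the gripper's body presses on something with over 40 N, if the wrist force passes 120 N, or if a joint passes its speed limit or range.

## Working session

There is one attempt and no reset: what is moved stays moved. The work goes in short steps, Python scripts to look and compute and a tool call to move; the robot and the scene stay as the last step left them, time stands still between calls to the robot, and variables do not carry over. Pictures are saved under pics/ and viewed, at most 14 in all, crops included, and the job is handed in when it is done.

```bash
ls; mkdir -p pics
```

Run:
```python
from cell import robot
import cv2
for n in ("scene","side"):
    c=robot.read_camera(n); cv2.imwrite(f"pics/{n}0.png",c["image"][:,:,::-1]); print(n,c["fx"],c["cx"],c["cy"],c["pose"].round(3).tolist() if hasattr(c["pose"],"round") else c["pose"])
o=robot.observe(); print(o)
```

```text
cell.py
pics
scene 445.1446222127263 321.5353288894933 244.37684627367562 [[0.715, 0.471, -0.517, 1.175], [0.699, -0.461, 0.547, -0.59], [0.019, -0.752, -0.659, 0.75], [0.0, 0.0, 0.0, 1.0]]
side 472.30350881080244 323.64171267298786 240.69781185765143 [[-0.854, -0.333, 0.401, 0.233], [-0.521, 0.555, -0.648, 0.629], [-0.007, -0.762, -0.647, 0.671], [0.0, 0.0, 0.0, 1.0]]
{'time': 0.1, 'qpos': array([-1.35200857e+00,  3.42609327e-01,  1.52488165e+00,  1.21321851e-05,
        1.27540358e+00, -1.45994420e-01]), 'qvel': array([-0.00099568, -0.00247014, -0.00222396,  0.00063113, -0.00130182,
       -0.00019642]), 'joint_efforts': array([ 1.60264401e-03, -4.32004130e+01, -2.44694245e+01,  7.18266447e-02,
        5.25573897e-02, -6.37243056e-05]), 'tool_pos': array([ 0.18729105, -0.49033122,  0.40415091]), 'tool_rot': array([-3.14030630e+00, -2.00873736e-04,  3.64778508e-01]), 'contact_force': array([ 0.0956269 , -0.03032152,  0.20520618]), 'torque': array([-0.04058076,  0.00777505,  0.09833689]), 'grip_force': 0.0, 'opening': 0.09145298399642655}
```

View pics/scene0.png

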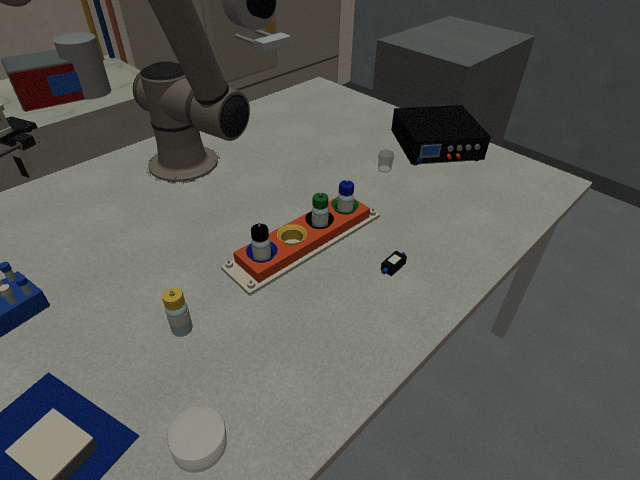

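View pics/side0.png

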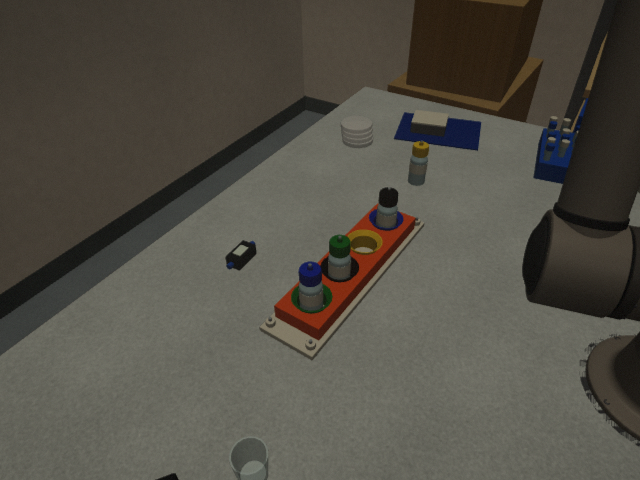

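Row order from −y: blue collar (black bottle, scene px 260,250), yellow (empty, 292,235), black (green bottle, 320,215), green (blue bottle, 346,203); yellow bottle at (177,312), beaker (385,160), sensor (394,262). I'll enlarge to measure.

Run:
```python
import cv2
for n,(x,y,w,h),s in (("scene",(155,170,230,170),3.4),("side",(255,130,190,200),3)):
    im=cv2.imread(f"pics/{n}0.png")[y:y+h,x:x+w]
    im=cv2.convertScaleAbs(cv2.resize(im,None,fx=s,fy=s,interpolation=cv2.INTER_CUBIC),alpha=1.6)
    for v in range(x-x%10+10,x+w,10):
        cv2.putText(im,str(v),(int((v+.5-x)*s)-8,8),0,.3,(255,255,255)); cv2.line(im,(int((v+.5-x)*s),10),(int((v+.5-x)*s),im.shape[0]),(255,255,255) if v%50==0 else (150,150,150),1) if v%20==0 else 0
    for v in range(y-y%10+10,y+h,10):
        cv2.putText(im,str(v),(0,int((v+.5-y)*s)),0,.3,(255,255,255)); cv2.line(im,(20,int((v+.5-y)*s)),(im.shape[1],int((v+.5-y)*s)),(150,150,150),1) if v%20==0 else 0
    cv2.imwrite(f"pics/{n}c.png",im)
```

```text
(no output)
```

View pics/scenec.png

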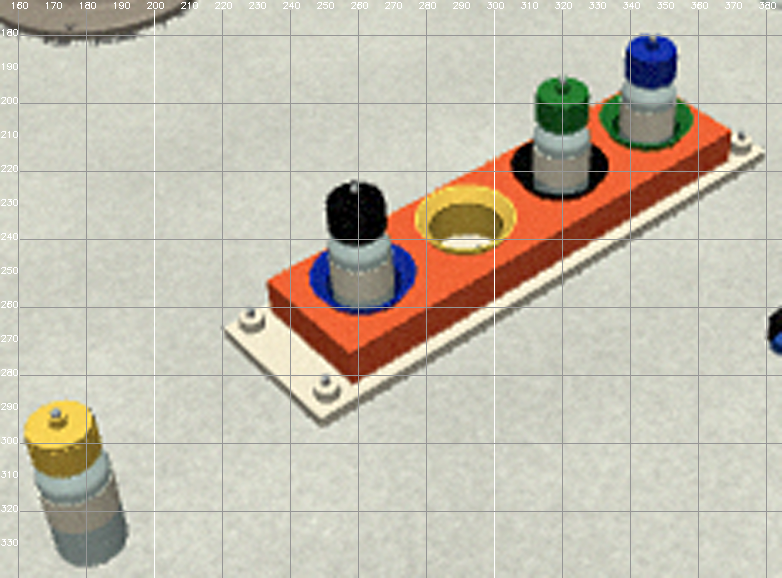

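View pics/sidec.png

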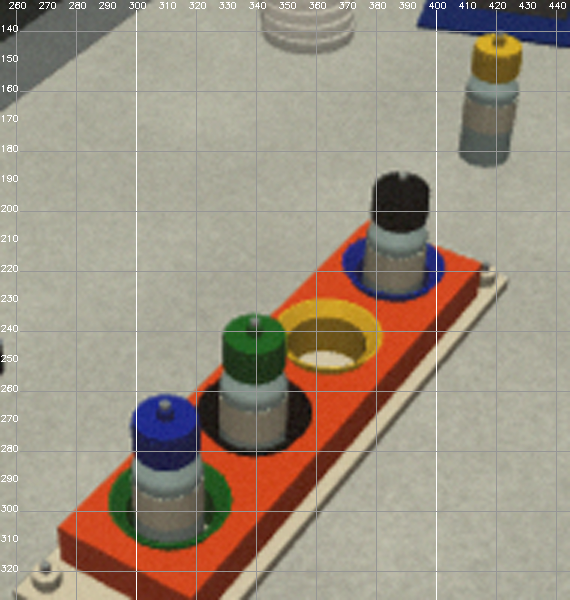

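Crop readings: plugs and collar ellipses are clear in both views. Computing positions by ray/plane in each camera and comparing.

Create h.py:
```python
from cell import robot
import numpy as np
def hit(c,u,v,z):
    P=np.array(c["pose"]); d=P[:3,:3]@[(u-c["cx"])/c["fx"],(v-c["cy"])/c["fy"],1]
    return (P[:3,3]+d*(z-P[2,3])/d[2])[:2]
```

Run:
```python
from h import *
S=dict(scene=(3.4,155,170),side=(3,255,130)); cam={n:robot.read_camera(n) for n in S}
pts={"Pyel":((56,411),(499,40),.116),"Pblack":((354,185),(402,175),.128),"Pgreen":((562,80),(254,322),.128),"Pblue":((652,40),(165,404),.128),
"Cblue":((363,277.5),(393.5,266),.052),"Cyel":((466,219),(328,335.5),.052),"Cblack":((559.5,166),(254.5,417),.052),"Cgreen":((647,118),(170,509),.052)}
A=[]
for k,(a,b,z) in pts.items():
    r=[]
    for n,p in zip(S,(a,b)):
        s,x,y=S[n]; r.append(hit(cam[n],(p[0]+.5)/s-.5+x,(p[1]+.5)/s-.5+y,z))
    m=(r[0]+r[1])/2; print(k,np.round(r[0]*1000),np.round(r[1]*1000),np.round(m*1000,1),round(float(np.hypot(*m)),3))
    if k[0]=="C":A.append(m)
A=np.array(A); print(np.diff(A,axis=0), np.linalg.norm(np.diff(A,axis=0),axis=1)); d=A[3]-A[0]; th=np.arctan2(d[1],d[0]); print("row dir",th)
c=A.mean(0); u=np.array([np.cos(th),np.sin(th)]); print([(c+u*.092*k).round(4).tolist() for k in(-1.5,-.5,.5,1.5)])
```

```text
Pyel [ 569. -365.] [ 565. -355.] [ 566.9 -360.2] 0.672
Pblack [ 541. -124.] [ 542. -125.] [ 541.2 -124.5] 0.555
Pgreen [551.  60.] [550.  62.] [550.8  60.9] 0.554
Pblue [561. 145.] [557. 149.] [559.4 147.3] 0.578
Cblue [ 546. -128.] [ 540. -123.] [ 543.2 -125.2] 0.557
Cyel [549. -35.] [545. -31.] [547.1 -32.8] 0.548
Cblack [553.  57.] [548.  63.] [550.3  60.4] 0.554
Cgreen [558. 150.] [551. 157.] [554.6 153.3] 0.575
[[0.00395596 0.09236749]
 [0.00317607 0.09313781]
 [0.00429102 0.09295358]] [0.09245217 0.09319195 0.09305257]
row dir 1.5297969152226496
[[0.5431, -0.124], [0.5469, -0.032], [0.5507, 0.0599], [0.5544, 0.1518]]
```

Both views agree within a few mm; spacing is 92–93 mm and all points are in reach. I'll hold yaw = 1.53, so tool x runs along the row, tool y points ahead and the fingers close across the row. Rotating first.

Call:
drive_effector:
  plan:
    - [0, 0, 0, 0, 0, -0.1165]
    - [0, 0, 0, 0, 0, -0.1165]
    - [0, 0, 0, 0, 0, -0.1165]
    - [0, 0, 0, 0, 0, -0.1165]
    - [0, 0, 0, 0, 0, -0.1165]
    - [0, 0, 0, 0, 0, -0.1165]
    - [0, 0, 0, 0, 0, -0.1165]
    - [0, 0, 0, 0, 0, -0.1165]
  aperture: 0.09

```text
time: 0.87
tool_pos: [0.1873, -0.4904, 0.4045]
tool_rot: [-3.141, -0.0, 1.303]
contact_force: [0.1, 0.9, -0.0]
opening: 0.0898
grip_force: 0.0
```

Call:
drive_effector:
  plan:
    - [0, 0, 0, 0, 0, -0.1165]
    - [0, 0, 0, 0, 0, -0.1165]
    - [0, 0.04, 0, 0, 0, 0]
    - [0, 0.04, 0, 0, 0, 0]
    - [0, 0.04, 0, 0, 0, 0]
    - [0, 0.04, 0, 0, 0, 0]

```text
time: 1.37
tool_pos: [0.3487, -0.4969, 0.4047]
tool_rot: [-3.142, -0.0, 1.529]
contact_force: [-0.7, -0.9, 1.5]
opening: 0.0898
grip_force: 0.0
```

Add to h.py:
```python
TH=1.53; U=np.array([np.cos(TH),np.sin(TH)]); N=np.array([U[1],-U[0]])
def st(p): p=np.array(p)[:2]; return np.round([p@U,p@N],4)
def where(): o=robot.observe(); print("t",round(o["time"],2),"s,t",st(o["tool_pos"]),"z",round(o["tool_pos"][2],4),"rot",np.round(o["tool_rot"],4),"op",round(o["opening"],4),"grip",round(o["grip_force"],1))
```

```bash
python3 -c "
from h import *;where()"
```

```text
t 1.37 s,t [-0.4822  0.3687] z 0.4047 rot [-3.1416 -0.      1.529 ] op 0.0898 grip 0.0
```

Call:
drive_effector:
  plan:
    - [0.035, 0.02, 0, 0, 0, 0]
    - [0.035, 0.02, 0, 0, 0, 0]
    - [0.035, 0.02, 0, 0, 0, 0]
    - [0.035, 0.02, 0, 0, 0, 0]
    - [0.035, 0.02, 0, 0, 0, 0]
    - [0.035, 0.02, 0, 0, 0, 0]
    - [0.035, 0.02, 0, 0, 0, 0]
    - [0.035, 0.02, 0, 0, 0, 0]

```text
time: 2.03
tool_pos: [0.5192, -0.2219, 0.4046]
tool_rot: [-3.141, 0.0, 1.53]
contact_force: [0.8, -0.8, 0.7]
opening: 0.0901
grip_force: 0.0
```

Call:
drive_effector:
  plan:
    - [0.04, 0.019, 0, 0, 0, 0]
    - [0.04, 0, 0, 0, 0, 0]
    - [0.04, 0, 0, 0, 0, 0]
    - [0.04, 0, 0, 0, 0, 0]
    - [0.04, 0, 0, 0, 0, 0]
    - [0.04, 0, 0, 0, 0, 0]
    - [0.04, 0, 0, 0, 0, 0]
    - [0.005, 0, 0, 0, 0, 0]

```text
time: 2.7
tool_pos: [0.5475, 0.0633, 0.4046]
tool_rot: [-3.141, -0.002, 1.535]
contact_force: [0.0, -0.0, 0.1]
opening: 0.09
grip_force: 0.0
```

Run:
```python
from h import *;import cv2
where(); c=robot.read_camera("wrist"); cv2.imwrite("pics/w1.png",c["image"][:,:,::-1]); print(c["pose"].round(3).tolist(),c["fx"])
for p,z in (((.5507,.0599),.052),((.5508,.0609),.128)):
    q=np.linalg.inv(c["pose"])@[*p,z,1]; print(q[:2]/q[2]*c["fx"]+[c["cx"],c["cy"]])
```

```text
t 2.7 s,t [0.0856 0.5444] z 0.4046 rot [-3.1412e+00 -2.4000e-03  1.5349e+00] op 0.09 grip 0.0
[[0.999, -0.034, -0.008, 0.55], [-0.035, -0.966, -0.255, 0.133], [0.001, 0.256, -0.967, 0.386], [0.0, 0.0, 0.0, 1.0]] 396.2838475961898
[325.07171758 216.54826787]
[326.37277974 239.06933242]
```

View pics/w1.png

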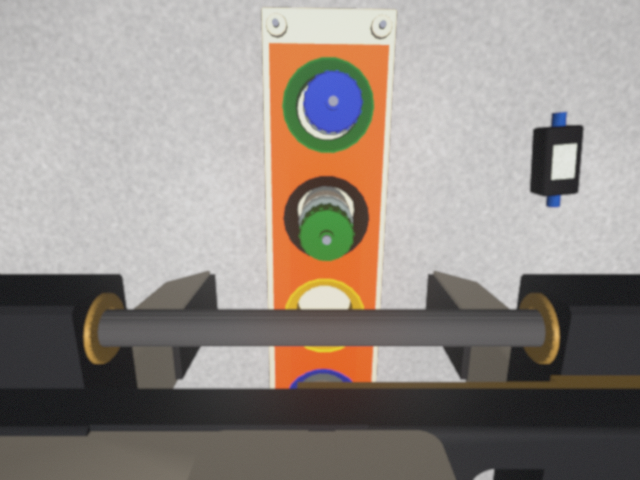

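Wrist view shows plug green at (326.5,240), plug blue at (333,101); collar outer-ellipse centres green (328,104.5), black (326.5,216), yellow (325,316). Predictions (326,239) and (325,216.5) match.

Run:
```python
from h import *
c=robot.read_camera("wrist"); where()
for k,u,v,z in (("Pgreen",326.5,240,.128),("Pblue",333,101,.128),("Cgreen",328,104.5,.052),("Cblack",326.5,216,.052),("Cyel",325,316,.052)): print(k,st(hit(c,u,v,z)))
```

```text
t 2.8 s,t [0.082  0.5449] z 0.4045 rot [-3.1412e+00  2.0000e-04  1.5336e+00] op 0.0897 grip 0.0
Pgreen [0.0807 0.5482]
Pblue [0.1699 0.5514]
Cgreen [0.1721 0.5496]
Cblack [0.0807 0.5493]
Cyel [-0.0135  0.5488]
```

Positions match to ~1.5 mm (that picture was 3 mm before settling). Wells: s = −0.101, −0.009, 0.083, 0.175, t = 0.5485. Now grasping green.

Call:
drive_effector:
  plan:
    - [0.001, 0.004, 0.02, 0, 0, 0]
    - [0, 0, 0.03, 0, 0, 0]
    - [0, 0, 0.03, 0, 0, 0]
    - [0, 0, 0.03, 0, 0, 0]
    - [0, 0, 0.02, 0, 0, 0]
    - [0, 0, 0.01, 0, 0, 0]
    - [0, 0, 0, 0, 0, 0]
    - [0, 0, 0, 0, 0, 0]

```text
time: 3.47
tool_pos: [0.5524, 0.0577, 0.2651]
tool_rot: [3.141, 0.0, 1.529]
contact_force: [0.6, -0.9, 0.6]
opening: 0.0898
grip_force: 0.0
```

```bash
python3 -c "
from h import *;where()"
```

```text
t 3.47 s,t [0.0802 0.5496] z 0.2651 rot [3.1414e+00 3.0000e-04 1.5286e+00] op 0.0898 grip 0.0
```

Call:
drive_effector:
  plan:
    - [0, 0, 0, 0, 0, 0]
    - [0, 0, 0, 0, 0, 0]
    - [0, 0, 0, 0, 0, 0]
    - [0, 0, 0, 0, 0, 0]
    - [0, 0, 0, 0, 0, 0]
    - [0, 0, 0, 0, 0, 0]
    - [0, 0, 0, 0, 0, 0]
    - [0, 0, 0, 0, 0, 0]
  aperture: 0.03
  force: 20

```text
time: 4.13
tool_pos: [0.552, 0.0587, 0.2647]
tool_rot: [3.142, 0.0, 1.53]
contact_force: [-0.8, -0.7, 0.8]
opening: 0.0411
grip_force: 0.0
```

```bash
python3 -c "
from h import *;where()"
```

```text
t 4.13 s,t [0.0812 0.5491] z 0.2647 rot [3.1416e+00 1.0000e-04 1.5299e+00] op 0.0411 grip 0.0
```

Call:
drive_effector:
  plan:
    - [0, 0, 0, 0, 0, 0]
    - [0, 0, 0, 0, 0, 0]
    - [0, 0, 0, 0, 0, 0]
    - [0, 0, -0.01, 0, 0, 0]
    - [0, 0, -0.02, 0, 0, 0]
    - [0, 0, -0.03, 0, 0, 0]
    - [0, 0, -0.03, 0, 0, 0]
    - [0, 0, -0.03, 0, 0, 0]

```text
time: 4.8
tool_pos: [0.5517, 0.0587, 0.3863]
tool_rot: [-3.141, 0.0, 1.53]
contact_force: [1.3, -0.2, -2.5]
opening: 0.0375
grip_force: 20.0
```

Call:
drive_effector:
  plan:
    - [0, 0, -0.03, 0, 0, 0]
    - [0, 0, 0, 0, 0, 0]
    - [-0.022, 0, 0, 0, 0, 0]
    - [-0.03, 0, 0, 0, 0, 0]
    - [-0.03, 0, 0, 0, 0, 0]
    - [-0.01, 0, 0, 0, 0, 0]
    - [0, 0, 0, 0, 0, 0]
    - [0, 0, 0, 0, 0, 0]

```text
time: 5.47
tool_pos: [0.5481, -0.0334, 0.4145]
tool_rot: [-3.141, -0.001, 1.528]
contact_force: [0.3, -0.4, -1.5]
opening: 0.0378
grip_force: 20.0
```

Run:
```python
from h import *;import cv2
where(); c=robot.read_camera("wrist"); cv2.imwrite("pics/w2.png",c["image"][:,:,::-1])
```

```text
t 5.47 s,t [-0.0111  0.549 ] z 0.4145 rot [-3.1409e+00 -6.0000e-04  1.5283e+00] op 0.0378 grip 20.0
```

View pics/w2.png

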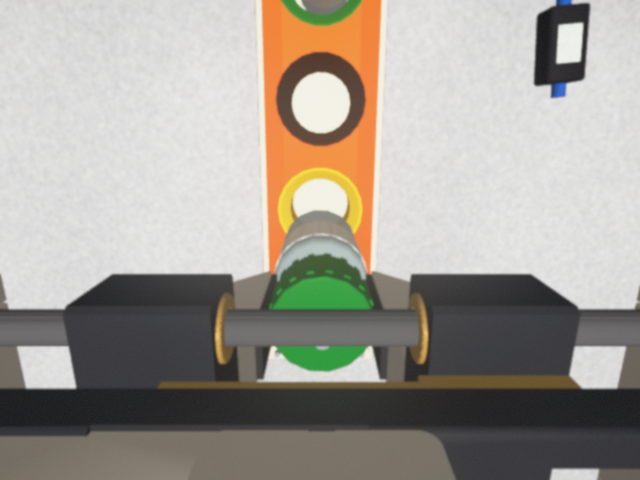

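Green is held, upright, over the yellow well; the freed black collar's outer ellipse is centred at (321,98.5) and yellow's at about (320,211). Checking positions, then lowering.

Run:
```python
from h import *
c=robot.read_camera("wrist"); where()
for k,u,v,z in (("Cblack",321,98.5,.052),("Cyel",320,211,.052),("Cblackfloor",321,103,.012)): print(k,st(hit(c,u,v,z)))
```

```text
t 5.57 s,t [-0.01    0.5491] z 0.4146 rot [-3.1412e+00 -5.0000e-04  1.5303e+00] op 0.0378 grip 20.0
Cblack [0.0828 0.5488]
Cyel [-0.0115  0.548 ]
Cblackfloor [0.0816 0.5489]
```

Call:
drive_effector:
  plan:
    - [0, 0, 0.025, 0, 0, 0]
    - [0, 0, 0.03, 0, 0, 0]
    - [0, 0, 0.03, 0, 0, 0]
    - [0, 0, 0.03, 0, 0, 0]
    - [0, 0, 0.02, 0, 0, 0]
    - [0, 0, 0.008, 0, 0, 0]
    - [0, 0, 0.004, 0, 0, 0]
    - [0, 0, 0, 0, 0, 0]

```text
time: 6.23
tool_pos: [0.5485, -0.0326, 0.2677]
tool_rot: [-3.141, -0.0, 1.531]
contact_force: [-0.7, 0.1, -3.0]
opening: 0.0373
grip_force: 20.0
```

```bash
python3 -c "
from h import *;where()"
```

```text
t 6.23 s,t [-0.0102  0.5494] z 0.2677 rot [-3.1414 -0.      1.5308] op 0.0373 grip 20.0
```

Call:
drive_effector:
  plan:
    - [0, 0, 0.002, 0, 0, 0]
    - [0, 0, 0.001, 0, 0, 0]
    - [0, 0, 0, 0, 0, 0]
    - [0, 0, 0, 0, 0, 0]

```text
time: 6.57
tool_pos: [0.5484, -0.0332, 0.2655]
tool_rot: [3.14, 0.0, 1.53]
contact_force: [0.1, -0.0, -1.7]
opening: 0.0376
grip_force: 20.0
```

Call:
drive_effector:
  plan:
    - [0, 0, 0, 0, 0, 0]
    - [0, 0, 0, 0, 0, 0]
    - [0, 0, 0, 0, 0, 0]
    - [0, 0, 0, 0, 0, 0]
    - [0, 0, 0, 0, 0, 0]
    - [0, 0, 0, 0, 0, 0]
    - [0, 0, 0, 0, 0, 0]
    - [0, 0, 0, 0, 0, 0]
  aperture: 0.09

```text
time: 7.23
tool_pos: [0.5482, -0.0333, 0.2647]
tool_rot: [-3.142, 0.0, 1.53]
contact_force: [0.1, -0.0, 0.5]
opening: 0.0866
grip_force: 0.0
```

Call:
drive_effector:
  plan:
    - [0, 0, -0.02, 0, 0, 0]
    - [0, 0, -0.03, 0, 0, 0]
    - [0, 0, -0.03, 0, 0, 0]
    - [0, 0, -0.03, 0, 0, 0]
    - [-0.03, 0, -0.02, 0, 0, 0]
    - [-0.03, 0, 0, 0, 0, 0]
    - [0, 0, 0, 0, 0, 0]
    - [0, 0, 0, 0, 0, 0]

```text
time: 7.9
tool_pos: [0.5456, -0.0943, 0.3947]
tool_rot: [3.142, -0.0, 1.527]
contact_force: [-0.3, 0.3, -0.3]
opening: 0.0899
grip_force: 0.0
```

Run:
```python
from h import *;import cv2
where(); c=robot.read_camera("wrist"); cv2.imwrite("pics/w3.png",c["image"][:,:,::-1]);where()
```

```text
t 7.9 s,t [-0.0719  0.5489] z 0.3947 rot [ 3.1415 -0.      1.5272] op 0.0899 grip 0.0
t 7.95 s,t [-0.071   0.5489] z 0.3943 rot [-3.1408e+00 -6.0000e-04  1.5284e+00] op 0.0904 grip 0.0
```

View pics/w3.png

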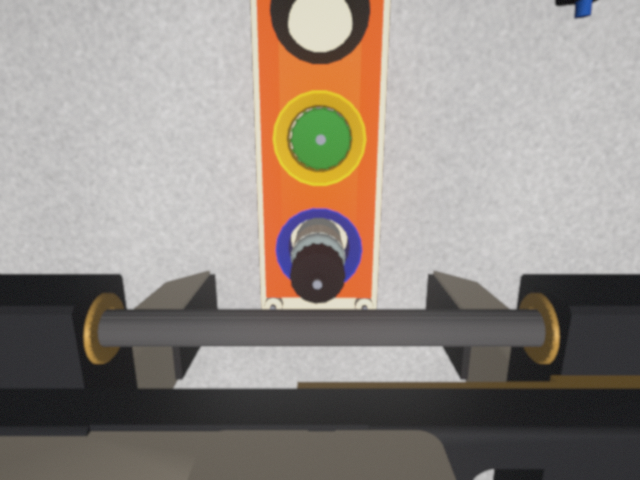

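Green sits in the yellow well (plug (320.5,139)). Black plug is at (317,284), blue collar centre (318.5,248.5), yellow collar (319.5,138).

Run:
```python
from h import *
c=robot.read_camera("wrist"); where()
for k,u,v,z in (("Pblack",317,284,.128),("Pgreen",320.5,139.5,.128),("Cyel",319.5,138,.052),("Cblue",318.5,248.5,.052)): print(k,st(hit(c,u,v,z)))
```

```text
t 8.0 s,t [-0.0704  0.5489] z 0.3941 rot [-3.1403e+00 -8.0000e-04  1.5295e+00] op 0.0897 grip 0.0
Pblack [-0.1021  0.5459]
Pgreen [-0.0082  0.5483]
Cyel [-0.009   0.5475]
Cblue [-0.1006  0.5465]
```

Call:
drive_effector:
  plan:
    - [-0.0315, -0.003, 0, 0, 0, 0]
    - [0, 0, 0.03, 0, 0, 0]
    - [0, 0, 0.03, 0, 0, 0]
    - [0, 0, 0.03, 0, 0, 0]
    - [0, 0, 0.025, 0, 0, 0]
    - [0, 0, 0.014, 0, 0, 0]
    - [0, 0, 0, 0, 0, 0]
    - [0, 0, 0, 0, 0, 0]

```text
time: 8.67
tool_pos: [0.5415, -0.1236, 0.265]
tool_rot: [-3.139, -0.001, 1.531]
contact_force: [1.0, 0.2, 0.3]
opening: 0.09
grip_force: 0.0
```

```bash
python3 -c "
from h import *;where()"
```

```text
t 8.67 s,t [-0.1014  0.5461] z 0.265 rot [-3.1395e+00 -8.0000e-04  1.5309e+00] op 0.09 grip 0.0
```

Call:
drive_effector:
  plan:
    - [0, 0, 0, 0, 0, 0]
    - [0, 0, 0, 0, 0, 0]
    - [0, 0, 0, 0, 0, 0]
    - [0, 0, 0, 0, 0, 0]
    - [0, 0, 0, 0, 0, 0]
    - [0, 0, 0, 0, 0, 0]
    - [0, 0, 0, 0, 0, 0]
    - [0, 0, 0, 0, 0, 0]
  aperture: 0.03
  force: 20

```text
time: 9.33
tool_pos: [0.5415, -0.1246, 0.2658]
tool_rot: [3.142, 0.0, 1.53]
contact_force: [-0.0, 0.2, 1.1]
opening: 0.0414
grip_force: 0.0
```

Call:
drive_effector:
  plan:
    - [0, 0, 0, 0, 0, 0]
    - [0, 0, 0, 0, 0, 0]
    - [0, 0, 0, 0, 0, 0]
    - [0, 0, -0.01, 0, 0, 0]
    - [0, 0, -0.02, 0, 0, 0]
    - [0, 0, -0.03, 0, 0, 0]
    - [0, 0, -0.03, 0, 0, 0]
    - [0, 0, -0.03, 0, 0, 0]

```text
time: 10.0
tool_pos: [0.5412, -0.1244, 0.3874]
tool_rot: [-3.141, -0.0, 1.53]
contact_force: [0.5, -0.7, -2.2]
opening: 0.0373
grip_force: 20.0
```

```bash
python3 -c "
from h import *;where()"
```

```text
t 10.0 s,t [-0.1022  0.5458] z 0.3874 rot [-3.1410e+00 -1.0000e-04  1.5298e+00] op 0.0373 grip 20.0
```

Call:
drive_effector:
  plan:
    - [0, 0, -0.03, 0, 0, 0]
    - [0.025, 0, 0, 0, 0, 0]
    - [0.04, 0.001, 0, 0, 0, 0]
    - [0.04, 0.001, 0, 0, 0, 0]
    - [0.04, 0.001, 0, 0, 0, 0]
    - [0.03, 0, 0, 0, 0, 0]
    - [0.01, 0, 0, 0, 0, 0]
    - [0, 0, 0, 0, 0, 0]

```text
time: 10.67
tool_pos: [0.5518, 0.0626, 0.4161]
tool_rot: [3.142, -0.0, 1.534]
contact_force: [-1.2, -0.4, -0.8]
opening: 0.0375
grip_force: 20.0
```

Call:
drive_effector:
  plan:
    - [0, 0, 0, 0, 0, 0]
    - [0, 0, 0, 0, 0, 0]

```text
time: 10.83
tool_pos: [0.5521, 0.059, 0.4158]
tool_rot: [-3.141, 0.001, 1.529]
contact_force: [0.6, 0.1, -1.2]
opening: 0.0371
grip_force: 20.0
```

```bash
python3 -c "
from h import *;where()"
```

```text
t 10.83 s,t [0.0815 0.5492] z 0.4158 rot [-3.1415e+00  7.0000e-04  1.5288e+00] op 0.0371 grip 20.0
```

Lower to z ≈ 0.2655, release, retreat toward green well.

Call:
drive_effector:
  plan:
    - [0.001, 0, 0.025, 0, 0, 0]
    - [0, 0, 0.03, 0, 0, 0]
    - [0, 0, 0.03, 0, 0, 0]
    - [0, 0, 0.03, 0, 0, 0]
    - [0, 0, 0.02, 0, 0, 0]
    - [0, 0, 0.009, 0, 0, 0]
    - [0, 0, 0.004, 0, 0, 0]
    - [0, 0, 0.002, 0, 0, 0]

```text
time: 11.5
tool_pos: [0.5525, 0.0602, 0.2659]
tool_rot: [3.141, 0.0, 1.528]
contact_force: [-0.5, -0.7, -1.2]
opening: 0.0374
grip_force: 20.0
```

Call:
drive_effector:
  plan:
    - [0, 0, 0, 0, 0, 0]
    - [0, 0, 0, 0, 0, 0]
    - [0, 0, 0, 0, 0, 0]

```text
time: 11.75
tool_pos: [0.5525, 0.0611, 0.267]
tool_rot: [3.139, 0.0, 1.53]
contact_force: [-0.3, -1.2, -0.8]
opening: 0.0379
grip_force: 20.0
```

Call:
drive_effector:
  plan:
    - [0, 0, 0, 0, 0, 0]
    - [0, 0, 0, 0, 0, 0]
    - [0, 0, 0, 0, 0, 0]
    - [0, 0, 0, 0, 0, 0]
    - [0, 0, 0, 0, 0, 0]
    - [0, 0, 0, 0, 0, 0]
    - [0, 0, 0, 0, 0, 0]
    - [0, 0, 0, 0, 0, 0]
  aperture: 0.09

```text
time: 12.42
tool_pos: [0.5521, 0.0612, 0.2657]
tool_rot: [-3.142, 0.0, 1.53]
contact_force: [0.1, 0.1, 0.4]
opening: 0.0859
grip_force: 0.0
```

Call:
drive_effector:
  plan:
    - [0, 0, -0.02, 0, 0, 0]
    - [0, 0, -0.03, 0, 0, 0]
    - [0, 0, -0.03, 0, 0, 0]
    - [0, 0, -0.03, 0, 0, 0]
    - [0.03, 0, -0.02, 0, 0, 0]
    - [0.03, 0, 0, 0, 0, 0]
    - [0, 0, 0, 0, 0, 0]
    - [0, 0, 0, 0, 0, 0]

```text
time: 13.08
tool_pos: [0.5543, 0.1223, 0.3957]
tool_rot: [3.141, 0.0, 1.532]
contact_force: [-0.4, -0.5, 0.4]
opening: 0.0901
grip_force: 0.0
```

Run:
```python
from h import *;import cv2
where(); c=robot.read_camera("wrist"); cv2.imwrite("pics/w4.png",c["image"][:,:,::-1]);where()
```

```text
t 13.08 s,t [0.1448 0.5489] z 0.3957 rot [3.1414e+00 2.0000e-04 1.5324e+00] op 0.0901 grip 0.0
t 13.13 s,t [0.1439 0.5489] z 0.3953 rot [-3.1408e+00  6.0000e-04  1.5311e+00] op 0.0899 grip 0.0
```

View pics/w4.png

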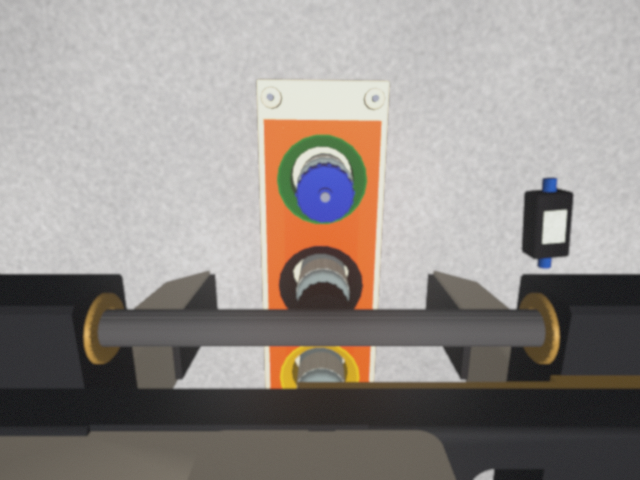

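Black stands in the black well. Blue plug at (325,198), green collar centre (322.5,179).

Run:
```python
from h import *
c=robot.read_camera("wrist"); where()
for k,u,v,z in (("Pblue",325,198,.128),("Cgreen",322.5,179,.052),("Cblack",321,285,.052)): print(k,st(hit(c,u,v,z)))
```

```text
t 13.18 s,t [0.1433 0.549 ] z 0.395 rot [-3.1402e+00  7.0000e-04  1.5301e+00] op 0.09 grip 0.0
Pblue [0.1704 0.5511]
Cgreen [0.1729 0.5498]
Cblack [0.0802 0.5487]
```

Call:
drive_effector:
  plan:
    - [0.028, 0.002, 0, 0, 0, 0]
    - [0, 0, 0.03, 0, 0, 0]
    - [0, 0, 0.03, 0, 0, 0]
    - [0, 0, 0.03, 0, 0, 0]
    - [0, 0, 0.025, 0, 0, 0]
    - [0, 0, 0.015, 0, 0, 0]
    - [0, 0, 0, 0, 0, 0]
    - [0, 0, 0, 0, 0, 0]

```text
time: 13.85
tool_pos: [0.5578, 0.1481, 0.2649]
tool_rot: [-3.139, 0.001, 1.529]
contact_force: [0.4, 0.5, 1.0]
opening: 0.0901
grip_force: 0.0
```

```bash
python3 -c "
from h import *;where()"
```

```text
t 13.85 s,t [0.1707 0.5513] z 0.2649 rot [-3.1392e+00  7.0000e-04  1.5286e+00] op 0.0901 grip 0.0
```

Call:
drive_effector:
  plan:
    - [0, 0, 0, 0, 0, 0]
    - [0, 0, 0, 0, 0, 0]
    - [0, 0, 0, 0, 0, 0]
    - [0, 0, 0, 0, 0, 0]
    - [0, 0, 0, 0, 0, 0]
    - [0, 0, 0, 0, 0, 0]
    - [0, 0, 0, 0, 0, 0]
    - [0, 0, 0, 0, 0, 0]
  aperture: 0.03
  force: 20

```text
time: 14.52
tool_pos: [0.5577, 0.1491, 0.2658]
tool_rot: [3.141, 0.0, 1.53]
contact_force: [0.9, -0.3, 0.7]
opening: 0.042
grip_force: 0.0
```

Call:
drive_effector:
  plan:
    - [0, 0, 0, 0, 0, 0]
    - [0, 0, 0, 0, 0, 0]
    - [0, 0, 0, 0, 0, 0]
    - [0, 0, -0.01, 0, 0, 0]
    - [0, 0, -0.02, 0, 0, 0]
    - [0, 0, -0.03, 0, 0, 0]
    - [0, 0, -0.03, 0, 0, 0]
    - [0, 0, -0.03, 0, 0, 0]

```text
time: 15.18
tool_pos: [0.5574, 0.149, 0.3874]
tool_rot: [-3.141, 0.0, 1.53]
contact_force: [0.9, -0.2, -1.3]
opening: 0.0373
grip_force: 20.0
```

```bash
python3 -c "
from h import *;where()"
```

```text
t 15.18 s,t [0.1716 0.5509] z 0.3874 rot [-3.1410e+00  2.0000e-04  1.5298e+00] op 0.0373 grip 20.0
```

Call:
drive_effector:
  plan:
    - [0, 0, -0.03, 0, 0, 0]
    - [-0.02, 0, 0, 0, 0, 0]
    - [-0.04, -0.001, 0, 0, 0, 0]
    - [-0.04, -0.001, 0, 0, 0, 0]
    - [-0.04, -0.001, 0, 0, 0, 0]
    - [-0.04, -0.001, 0, 0, 0, 0]
    - [-0.04, 0, 0, 0, 0, 0]
    - [-0.035, 0, 0, 0, 0, 0]

```text
time: 15.85
tool_pos: [0.5426, -0.1078, 0.4164]
tool_rot: [3.141, 0.001, 1.529]
contact_force: [0.9, -0.6, -1.6]
opening: 0.0375
grip_force: 20.0
```

Call:
drive_effector:
  plan:
    - [-0.018, 0, 0, 0, 0, 0]
    - [0, 0, 0, 0, 0, 0]
    - [0, 0, 0, 0, 0, 0]
    - [0, 0, 0, 0, 0, 0]

```text
time: 16.18
tool_pos: [0.5424, -0.1229, 0.4159]
tool_rot: [-3.141, -0.001, 1.53]
contact_force: [-0.1, 0.5, -1.1]
opening: 0.0375
grip_force: 20.0
```

```bash
python3 -c "
from h import *;where()"
```

```text
t 16.18 s,t [-0.1007  0.547 ] z 0.4159 rot [-3.1415e+00 -5.0000e-04  1.5299e+00] op 0.0375 grip 20.0
```

Lower into the blue well, release, lift and move toward green in the yellow well.

Call:
drive_effector:
  plan:
    - [0, 0, 0.025, 0, 0, 0]
    - [0, 0, 0.03, 0, 0, 0]
    - [0, 0, 0.03, 0, 0, 0]
    - [0, 0, 0.03, 0, 0, 0]
    - [0, 0, 0.02, 0, 0, 0]
    - [0, 0, 0.009, 0, 0, 0]
    - [0, 0, 0.004, 0, 0, 0]
    - [0, 0, 0.002, 0, 0, 0]

```text
time: 16.85
tool_pos: [0.5429, -0.1228, 0.266]
tool_rot: [3.141, 0.0, 1.531]
contact_force: [0.3, 0.8, -0.7]
opening: 0.0376
grip_force: 20.0
```

Call:
drive_effector:
  plan:
    - [0, 0, 0, 0, 0, 0]
    - [0, 0, 0, 0, 0, 0]
    - [0, 0, 0, 0, 0, 0]

```text
time: 17.1
tool_pos: [0.5429, -0.1236, 0.267]
tool_rot: [3.139, 0.001, 1.53]
contact_force: [0.5, 0.7, -1.3]
opening: 0.0375
grip_force: 20.0
```

Call:
drive_effector:
  plan:
    - [0, 0, 0, 0, 0, 0]
    - [0, 0, 0, 0, 0, 0]
    - [0, 0, 0, 0, 0, 0]
    - [0, 0, 0, 0, 0, 0]
    - [0, 0, 0, 0, 0, 0]
    - [0, 0, 0, 0, 0, 0]
    - [0, 0, 0, 0, 0, 0]
    - [0, 0, 0, 0, 0, 0]
  aperture: 0.09

```text
time: 17.77
tool_pos: [0.5425, -0.1236, 0.2657]
tool_rot: [-3.142, 0.0, 1.53]
contact_force: [0.3, -0.1, 0.4]
opening: 0.0861
grip_force: 0.0
```

Call:
drive_effector:
  plan:
    - [0, 0, -0.02, 0, 0, 0]
    - [0, 0, -0.03, 0, 0, 0]
    - [0, 0, -0.03, 0, 0, 0]
    - [0, 0, -0.03, 0, 0, 0]
    - [0.03, 0, -0.02, 0, 0, 0]
    - [0.03, 0, 0, 0, 0, 0]
    - [0.032, 0.001, 0, 0, 0, 0]
    - [0, 0, 0, 0, 0, 0]

```text
time: 18.43
tool_pos: [0.5471, -0.0274, 0.3963]
tool_rot: [3.141, -0.002, 1.533]
contact_force: [0.7, 1.0, -0.1]
opening: 0.0901
grip_force: 0.0
```

Call:
drive_effector:
  plan:
    - [0, 0, 0, 0, 0, 0]
    - [0, 0, 0, 0, 0, 0]
    - [0, 0, 0, 0, 0, 0]

```text
time: 18.68
tool_pos: [0.5473, -0.0326, 0.3955]
tool_rot: [-3.141, 0.0, 1.529]
contact_force: [-0.5, -1.2, 0.4]
opening: 0.0897
grip_force: 0.0
```

Run:
```python
from h import *
where()
```

```text
t 18.68 s,t [-0.0102  0.5482] z 0.3955 rot [-3.1412e+00  4.0000e-04  1.5289e+00] op 0.0897 grip 0.0
```

Call:
drive_effector:
  plan:
    - [0.001, 0, 0.02, 0, 0, 0]
    - [0, 0, 0.03, 0, 0, 0]
    - [0, 0, 0.03, 0, 0, 0]
    - [0, 0, 0.03, 0, 0, 0]
    - [0, 0, 0.015, 0, 0, 0]
    - [0, 0, 0.005, 0, 0, 0]
    - [0, 0, 0, 0, 0, 0]
    - [0, 0, 0, 0, 0, 0]

```text
time: 19.35
tool_pos: [0.5478, -0.0315, 0.2664]
tool_rot: [3.141, 0.0, 1.529]
contact_force: [-0.6, -0.5, 1.2]
opening: 0.0896
grip_force: 0.0
```

Call:
drive_effector:
  plan:
    - [0, 0, 0, 0, 0, 0]
    - [0, 0, 0, 0, 0, 0]
    - [0, 0, 0, 0, 0, 0]
    - [0, 0, 0, 0, 0, 0]
    - [0, 0, 0, 0, 0, 0]
    - [0, 0, 0, 0, 0, 0]
    - [0, 0, 0, 0, 0, 0]
    - [0, 0, 0, 0, 0, 0]
  aperture: 0.03
  force: 20

```text
time: 20.02
tool_pos: [0.5473, -0.0306, 0.2657]
tool_rot: [3.142, 0.0, 1.53]
contact_force: [0.5, -0.1, -0.1]
opening: 0.0414
grip_force: 0.0
```

Call:
drive_effector:
  plan:
    - [0, 0, 0, 0, 0, 0]
    - [0, 0, 0, 0, 0, 0]
    - [0, 0, 0, 0, 0, 0]
    - [0, 0, -0.01, 0, 0, 0]
    - [0, 0, -0.02, 0, 0, 0]
    - [0, 0, -0.03, 0, 0, 0]
    - [0, 0, -0.03, 0, 0, 0]
    - [0, 0, -0.03, 0, 0, 0]

```text
time: 20.68
tool_pos: [0.547, -0.0306, 0.3874]
tool_rot: [-3.141, -0.0, 1.53]
contact_force: [0.5, 0.4, -2.3]
opening: 0.0372
grip_force: 20.0
```

Call:
drive_effector:
  plan:
    - [0, 0, -0.03, 0, 0, 0]
    - [0.023, 0, 0, 0, 0, 0]
    - [0.04, 0.001, 0, 0, 0, 0]
    - [0.04, 0.001, 0, 0, 0, 0]
    - [0.04, 0, 0, 0, 0, 0]
    - [0.03, 0, 0, 0, 0, 0]
    - [0.01, 0, 0, 0, 0, 0]
    - [0, 0, 0, 0, 0, 0]

```text
time: 21.35
tool_pos: [0.5563, 0.1546, 0.4159]
tool_rot: [-3.141, -0.0, 1.534]
contact_force: [-0.8, 0.4, -2.5]
opening: 0.0372
grip_force: 20.0
```

Call:
drive_effector:
  plan:
    - [0, 0, 0, 0, 0, 0]
    - [0, 0, 0, 0, 0, 0]
    - [0, 0, 0, 0, 0, 0]

```text
time: 21.6
tool_pos: [0.5569, 0.1507, 0.4158]
tool_rot: [-3.142, 0.0, 1.528]
contact_force: [-0.0, -0.7, -1.0]
opening: 0.0374
grip_force: 20.0
```

Run:
```python
from h import *
where()
```

```text
t 21.6 s,t [0.1733 0.5503] z 0.4158 rot [-3.1415e+00  5.0000e-04  1.5281e+00] op 0.0374 grip 20.0
```

Call:
drive_effector:
  plan:
    - [0, 0, 0.025, 0, 0, 0]
    - [0, 0, 0.03, 0, 0, 0]
    - [0, 0, 0.03, 0, 0, 0]
    - [0, 0, 0.03, 0, 0, 0]
    - [0, 0, 0.02, 0, 0, 0]
    - [0, 0, 0.009, 0, 0, 0]
    - [0, 0, 0.004, 0, 0, 0]
    - [0, 0, 0.002, 0, 0, 0]

```text
time: 22.27
tool_pos: [0.5573, 0.1514, 0.266]
tool_rot: [3.141, 0.0, 1.529]
contact_force: [0.2, 0.1, -1.7]
opening: 0.0376
grip_force: 20.0
```

Call:
drive_effector:
  plan:
    - [0, 0, 0, 0, 0, 0]
    - [0, 0, 0, 0, 0, 0]
    - [0, 0, 0, 0, 0, 0]

```text
time: 22.52
tool_pos: [0.5572, 0.1521, 0.267]
tool_rot: [3.139, -0.0, 1.53]
contact_force: [-0.3, -0.2, -2.0]
opening: 0.0374
grip_force: 20.0
```

Call:
drive_effector:
  plan:
    - [0, 0, 0, 0, 0, 0]
    - [0, 0, 0, 0, 0, 0]
    - [0, 0, 0, 0, 0, 0]
    - [0, 0, 0, 0, 0, 0]
    - [0, 0, 0, 0, 0, 0]
    - [0, 0, 0, 0, 0, 0]
    - [0, 0, 0, 0, 0, 0]
    - [0, 0, 0, 0, 0, 0]
  aperture: 0.09

```text
time: 23.18
tool_pos: [0.5569, 0.1521, 0.2657]
tool_rot: [-3.142, 0.0, 1.53]
contact_force: [0.1, 1.1, -0.5]
opening: 0.0862
grip_force: 0.0
```

Call:
drive_effector:
  plan:
    - [0, 0, -0.02, 0, 0, 0]
    - [0, 0, -0.03, 0, 0, 0]
    - [0, 0, -0.03, 0, 0, 0]
    - [0, 0, -0.03, 0, 0, 0]
    - [-0.03, 0, -0.02, 0, 0, 0]
    - [-0.04, 0, 0, 0, 0, 0]
    - [-0.04, 0, 0, 0, 0, 0]
    - [-0.04, 0, 0, 0, 0, 0]

```text
time: 23.85
tool_pos: [0.5503, 0.001, 0.3963]
tool_rot: [3.14, 0.0, 1.531]
contact_force: [0.8, -0.1, 0.2]
opening: 0.0899
grip_force: 0.0
```

Call:
drive_effector:
  plan:
    - [-0.04, 0.004, 0, 0, 0, 0]
    - [-0.04, 0.004, 0, 0, 0, 0]
    - [-0.04, 0.004, 0, 0, 0, 0]
    - [-0.04, 0.004, 0, 0, 0, 0]
    - [-0.04, 0.004, 0, 0, 0, 0]
    - [-0.04, 0.004, 0, 0, 0, 0]
    - [-0.04, 0.004, 0, 0, 0, 0]
    - [-0.04, 0.003, 0, 0, 0, 0]

```text
time: 24.52
tool_pos: [0.5683, -0.3208, 0.3957]
tool_rot: [3.141, -0.0, 1.53]
contact_force: [1.0, 0.3, 0.9]
opening: 0.09
grip_force: 0.0
```

Call:
drive_effector:
  plan:
    - [-0.035, 0, 0, 0, 0, 0]
    - [0, 0, 0, 0, 0, 0]
    - [0, 0, 0, 0, 0, 0]
    - [0, 0, 0, 0, 0, 0]

```text
time: 24.85
tool_pos: [0.5671, -0.3534, 0.3953]
tool_rot: [-3.141, -0.001, 1.529]
contact_force: [-0.0, -0.4, 0.6]
opening: 0.0901
grip_force: 0.0
```

Run:
```python
from h import *;import cv2
where(); c=robot.read_camera("wrist"); cv2.imwrite("pics/w5.png",c["image"][:,:,::-1]);where()
c=robot.read_camera("side"); cv2.imwrite("pics/s5.png",cv2.resize(c["image"][130:330,240:440,::-1],None,fx=3,fy=3))
```

```text
t 24.85 s,t [-0.33   0.581] z 0.3953 rot [-3.1411e+00 -1.0000e-03  1.5295e+00] op 0.0901 grip 0.0
t 24.9 s,t [-0.3293  0.5812] z 0.3957 rot [-3.1413e+00 -7.0000e-04  1.5307e+00] op 0.0903 grip 0.0
```

View pics/w5.png

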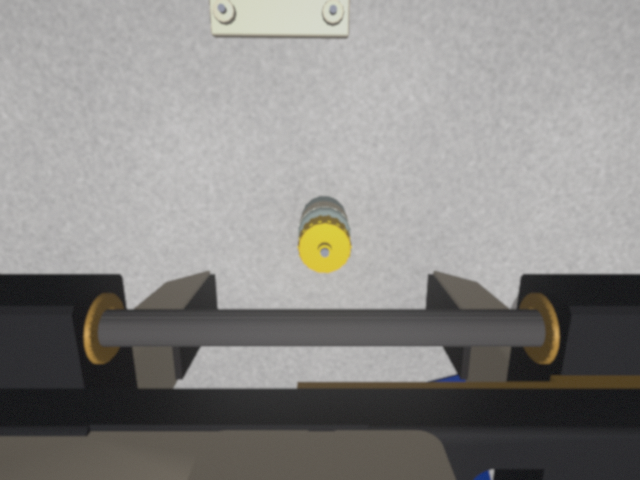

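View pics/s5.png

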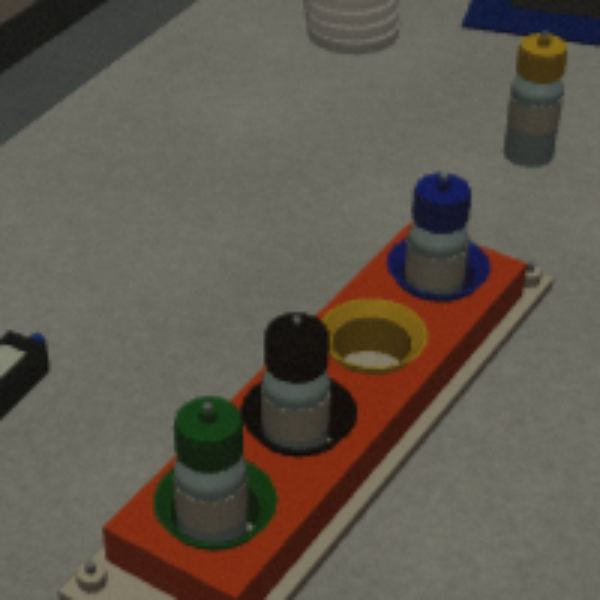

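Three bottles stand correctly in the side view; the yellow well is free. Wrist view shows the yellow plug at (324.5,252).

Run:
```python
from h import *
c=robot.read_camera("wrist"); where()
print(st(hit(c,324.5,252,.116)),st(hit(c,324.5,247,.106)))
```

```text
t 25.0 s,t [-0.3288  0.5814] z 0.3961 rot [ 3.1414 -0.      1.5317] op 0.0899 grip 0.0
[-0.3419  0.5837] [-0.3414  0.5838]
```

Call:
drive_effector:
  plan:
    - [-0.013, 0.002, 0.02, 0, 0, 0]
    - [0, 0, 0.03, 0, 0, 0]
    - [0, 0, 0.03, 0, 0, 0]
    - [0, 0, 0.03, 0, 0, 0]
    - [0, 0, 0.02, 0, 0, 0]
    - [0, 0, 0.01, 0, 0, 0]
    - [0, 0, 0.002, 0, 0, 0]
    - [0, 0, 0, 0, 0, 0]

```text
time: 25.67
tool_pos: [0.569, -0.3663, 0.2542]
tool_rot: [3.141, 0.0, 1.531]
contact_force: [0.4, -0.8, 0.4]
opening: 0.0899
grip_force: 0.0
```

```bash
python3 -c "
from h import *;where()"
```

```text
t 25.67 s,t [-0.3428  0.5835] z 0.2542 rot [3.1414e+00 2.0000e-04 1.5308e+00] op 0.0899 grip 0.0
```

Call:
drive_effector:
  plan:
    - [0, 0, 0, 0, 0, 0]
    - [0, 0, 0, 0, 0, 0]
    - [0, 0, 0, 0, 0, 0]
    - [0, 0, 0, 0, 0, 0]
    - [0, 0, 0, 0, 0, 0]
    - [0, 0, 0, 0, 0, 0]
    - [0, 0, 0, 0, 0, 0]
    - [0, 0, 0, 0, 0, 0]
  aperture: 0.03
  force: 20

```text
time: 26.33
tool_pos: [0.5686, -0.3669, 0.2538]
tool_rot: [3.142, 0.0, 1.53]
contact_force: [0.3, -0.7, -0.3]
opening: 0.0413
grip_force: 0.0
```

Call:
drive_effector:
  plan:
    - [0, 0, 0, 0, 0, 0]
    - [0, 0, 0, 0, 0, 0]
    - [0, 0, 0, 0, 0, 0]
    - [0, 0, -0.01, 0, 0, 0]
    - [0, 0, -0.02, 0, 0, 0]
    - [0, 0, -0.03, 0, 0, 0]
    - [0, 0, -0.03, 0, 0, 0]
    - [0, 0, -0.03, 0, 0, 0]

```text
time: 27.0
tool_pos: [0.5684, -0.3667, 0.3754]
tool_rot: [-3.141, -0.0, 1.53]
contact_force: [0.1, -0.5, -1.8]
opening: 0.0377
grip_force: 20.0
```

```bash
python3 -c "
from h import *;where()"
```

```text
t 27.0 s,t [-0.3432  0.5829] z 0.3754 rot [-3.1411e+00 -3.0000e-04  1.5298e+00] op 0.0377 grip 20.0
```

Call:
drive_effector:
  plan:
    - [0, 0, -0.02, 0, 0, 0]
    - [0, 0, -0.02, 0, 0, 0]
    - [0.023, -0.005, 0, 0, 0, 0]
    - [0.04, -0.005, 0, 0, 0, 0]
    - [0.04, -0.005, 0, 0, 0, 0]
    - [0.04, -0.005, 0, 0, 0, 0]
    - [0.04, -0.005, 0, 0, 0, 0]
    - [0.04, -0.005, 0, 0, 0, 0]

```text
time: 27.67
tool_pos: [0.547, -0.141, 0.4144]
tool_rot: [3.141, 0.0, 1.529]
contact_force: [1.7, 0.8, -1.4]
opening: 0.0375
grip_force: 20.0
```

Call:
drive_effector:
  plan:
    - [0.04, -0.005, 0, 0, 0, 0]
    - [0.04, 0, 0, 0, 0, 0]
    - [0.03, 0, 0, 0, 0, 0]
    - [0, 0, 0, 0, 0, 0]
    - [0, 0, 0, 0, 0, 0]
    - [0, 0, 0, 0, 0, 0]

```text
time: 28.17
tool_pos: [0.5472, -0.0329, 0.4141]
tool_rot: [3.141, 0.001, 1.53]
contact_force: [-0.2, 0.2, -1.5]
opening: 0.0372
grip_force: 20.0
```

```bash
python3 -c "
from h import *;where()"
```

```text
t 28.17 s,t [-0.0105  0.5481] z 0.4141 rot [3.1411e+00 6.0000e-04 1.5303e+00] op 0.0372 grip 20.0
```

Call:
drive_effector:
  plan:
    - [0, 0, 0.025, 0, 0, 0]
    - [0, 0, 0.03, 0, 0, 0]
    - [0, 0, 0.03, 0, 0, 0]
    - [0, 0, 0.03, 0, 0, 0]
    - [0, 0, 0.02, 0, 0, 0]
    - [0, 0, 0.008, 0, 0, 0]
    - [0, 0, 0.003, 0, 0, 0]
    - [0, 0, 0.002, 0, 0, 0]

```text
time: 28.83
tool_pos: [0.5477, -0.0336, 0.2661]
tool_rot: [3.141, 0.0, 1.529]
contact_force: [0.4, -0.1, -1.4]
opening: 0.0376
grip_force: 20.0
```

Call:
drive_effector:
  plan:
    - [0, 0, 0, 0, 0, 0]
    - [0, 0, 0, 0, 0, 0]
    - [0, 0, 0, 0, 0, 0]

```text
time: 29.08
tool_pos: [0.5476, -0.0328, 0.267]
tool_rot: [3.139, 0.0, 1.53]
contact_force: [-0.3, -0.2, -1.8]
opening: 0.0374
grip_force: 20.0
```

Call:
drive_effector:
  plan:
    - [0, 0, 0, 0, 0, 0]
    - [0, 0, 0, 0, 0, 0]
    - [0, 0, 0, 0, 0, 0]
    - [0, 0, 0, 0, 0, 0]
    - [0, 0, 0, 0, 0, 0]
    - [0, 0, 0, 0, 0, 0]
    - [0, 0, 0, 0, 0, 0]
    - [0, 0, 0, 0, 0, 0]
  aperture: 0.09

```text
time: 29.75
tool_pos: [0.5473, -0.0327, 0.2657]
tool_rot: [3.142, 0.0, 1.53]
contact_force: [1.0, -0.0, 0.6]
opening: 0.0862
grip_force: 0.0
```

Call:
drive_effector:
  plan:
    - [0, 0, -0.02, 0, 0, 0]
    - [0, 0, -0.03, 0, 0, 0]
    - [0, 0, -0.03, 0, 0, 0]
    - [0, 0, -0.03, 0, 0, 0]
    - [-0.03, 0, -0.02, 0, 0, 0]
    - [-0.04, 0, 0, 0, 0, 0]
    - [-0.04, 0, 0, 0, 0, 0]
    - [-0.04, 0, 0, 0, 0, 0]

```text
time: 30.42
tool_pos: [0.5408, -0.1838, 0.3965]
tool_rot: [3.14, 0.001, 1.531]
contact_force: [0.8, 1.1, 0.4]
opening: 0.0897
grip_force: 0.0
```

Call:
drive_effector:
  plan:
    - [0, 0, 0, 0, 0, 0]
    - [0, 0, 0, 0, 0, 0]
    - [0, 0, 0, 0, 0, 0]

```text
time: 30.67
tool_pos: [0.541, -0.1825, 0.3955]
tool_rot: [-3.141, -0.001, 1.529]
contact_force: [-0.3, 1.7, -0.5]
opening: 0.0902
grip_force: 0.0
```

Run:
```python
from h import *;import cv2
a=robot.read_camera("scene")["image"][170:290,200:400,::-1];b=robot.read_camera("side")["image"][170:330,260:440,::-1]
cv2.imwrite("pics/f.png",np.vstack([cv2.resize(a,(500,300),interpolation=2),cv2.resize(b[:, :],(338,300),interpolation=2) if 0 else cv2.copyMakeBorder(cv2.resize(b,(338,300),interpolation=2),0,0,0,162,0)]))
```

```text
(no output)
```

View pics/f.png

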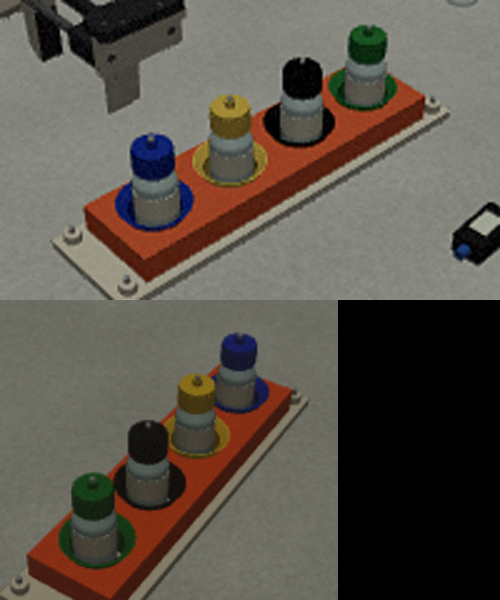

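All four bottles stand upright in the matching wells (plugs at (152,137), (230,100), (302,63), (369,30) in the picture) and the gripper is clear.

```bash
python3 -c "
from cell import robot;print(robot.hand_in())"
```

```text
the job is handed in; nothing more can be done
None
```

All four bottles stand upright in the wells that match their cap colours, confirmed in the final camera views; the job was handed in at about 31 s, and no verdict was returned.

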